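# Clamp the glued carton in the ratchet clamp

## Robot

A 7-joint arm with a two-finger parallel gripper is mounted at the origin on a cart in front of the work surface, level with it; the furniture and walls round the work are solid. World frame = base frame: x ahead of the robot, y to its left, z up, the work surface at z = 0. Lengths are in m, angles in rad, forces in N, time in s.
With the tool pointing down it reaches from about 0.425 to 0.925 m from the base axis. Payload 6.8 kg.
Tool frame: the origin (TCP) lies on the mounting face of the last link; the fingertips stand 173 mm ahead of it and the grasp point (between the pads) lies 155 mm ahead of it; z points along the fingers, y is the line along which they close (so a half turn about z gives the same grasp; the last joint's range is limited). The gripper opens to 85 mm and grips with 20 to 120 N. Pads are 22 mm wide; open, the fingers measure 114 mm over their backs; the gripper's body (76 mm by 85 mm) begins 54 mm behind the grasp point. The pads swing forward as they close: fully open they stand 13 mm farther back than shut.
Start: joints at [-1.374, 0.477, 0.022, 1.555, -0.011, 1.109, -0.083], TCP at [0.203, 0.644, 0.405] pointing down, gripper open.
Joint ranges: [-2.96, 2.96], [-0.34, 2.1], [-1.41, 1.46], [0.24, 2.44], [-1.37, 4.51], [0.17, 1.92], [-2.96, 2.96]. Speed limits (rad/s): [2.39, 2.39, 3.14, 3.14, 3.14, 3.14, 3.14].

## Interface

Orientations are given as a rotation vector (axis times angle).
In Python, from bench import r gives the robot as it stands.
- The arm moves only by the tool carry_out, never from a script. Its argument "moves" is a list of rows, each a list of 5 numbers: the shift along the tool's x, y, z in m, then the turn about the tool's z in rad, then the finger opening in m, from 0 to 0.0854. In form: [[dx, dy, dz, roll, claw], ...]. A call has exactly 8 rows; each row is the pose to reach, as a shift and turn from the pose commanded when the call began, along the tool's axes at that moment; what a row does not reach only later rows make up. A row lasts 1/10 s, in which the tool goes at most 50 mm and 8.59 degrees, less where a joint would pass 70% of its speed; a pose out of reach is approached as far as the arm can. A call with a gripper value outside its range is refused whole. The fingers move at their own pace and stop on an object; "force" is the grip in N (left out, the last holds). Time passes only in rows, so rows that repeat a pose let the fingers close, or fill a call up. It gives the time, the measured TCP pose, the force, the opening and the grip force at its end, in the units of the state.
- r.get_obs(): the state, without advancing time (a new reading comes with each control period).
- r.grab_frame(name): name is "side" or "top"; returns the picture (420x560x3 uint8, red, green, blue); there is no depth.
- r.calibration(name): a dict with "fx", "fy", "cx", "cy" (pixels), "rvec" (rotation vector, rad) and "tvec" (3), from world to camera coordinates, as OpenCV has them. Camera axes: x right, y down, z forward; pixel columns grow to the right and rows downward; lengths in m; the calibration is good to about 2 mm. A picture is of the moment at which its call begins. calibration takes no time and is no camera call.
- r.hand_in(): hands the job in; it is judged then, once.
The state is a dict: "clock": time; "joints": joint angles; "qvel": joint speeds; "tau": joint torques, N m; "tcp_pos": TCP position; "orientation": TCP orientation; "contact_force": force on the tool from outside, world axes, zero at the start; "moment": the same for the moment, N m; "grip_width": finger opening in m; "gripper_force": force on a finger pad.
Only numpy, scipy, OpenCV 4.12 (cv2) and the standard library are available. Lean on these libraries where they do the work, as an engineer would, in place of code of your own. Each camera call takes 0.05 s, during which the arm holds its last target. There are 200 camera calls.

## Task

The flap of the small brown carton has just been glued and must be pressed while it sets. Stand the carton flat on the bed of the green ratchet clamp, centred, its long side running from the sprung black pad to the fixed fence, and let go of it; then hold the lever's red upright grip and pump it to and fro in full strokes (each pull away from the fence clicks the pad one tooth forward) until you feel the lever pull harder because the pad has met the carton and pushed it against the fence, give it two more clicks, and let go. The carton must be held firmly but not crushed; do not jam the lever hard against its rubber stops, and leave the jar, the tape roll and the eraser where they are.

Things in the scene. Friction and masses are not known exactly. Their poses are not given: they have to be found in the camera images.
- clamp: Green ratchet clamp screwed to the bench. Origin on the bench under the bed's centre line, z up; +y runs along the clamp from pad to fence; -x is the side where the lever's grip sticks out. Base plate 10 mm thick, x -95 to +45, y -150 to +160 mm; its top is the bed. Jaw, rack and pawls stand up to 47 mm high, between y -150 mm and the pad.
- bed (a point): Point on the bed, 10 mm above the bench, at x 0, y +75 mm of the clamp. The black pad (40 mm wide, centred on x 0, 14 to 44 mm above the bench) faces +y and starts with its face at clamp y +25 to +37 mm: 8 to 30 mm of play with the carton in. One click moves it 6 mm. It is sprung, 2.2 N per mm (13 N more squeeze per click), and bottoms after 26 mm, which crushes the carton.
- fence: Fixed green fence, 60 mm wide, 40 mm high, on the bed; set at a different place along the clamp each time. Origin at the bed (z 10 mm above the bench), in the middle of the face that looks to the pad (-y); axes as the clamp's.
- lever: Dark steel lever with a red grip. Origin on its upright pivot axis, at bench height; its own -x axis points from pivot to grip, 100 mm. No return spring. Yaw relative to the clamp: -0.32 rad at the rear stop (grip nearest the fence), +0.32 at the front stop. The working pull goes rear to front, positive about z. Starts between the rear stop and the middle.
- lever_pivot (a point): Pivot axis of the lever at bench height, at x -28, y -85 mm of the clamp. In a pull the pawl takes up its tooth within 0.25 rad of the rear stop; the click comes 0.15 to 0.04 rad before the front stop, later under load; go back to within 0.06 rad of the rear stop for the next tooth. A free pull takes 1 to 2 N at the grip (0.8 N of it friction); each newton of squeeze adds 0.18 N (2.4 N per click).
- lever_grip (a point): On the axis of the lever's upright round red grip (diameter 20 mm, from 32 to 90 mm above the bench), 70 mm above the bench: where to hold it. It may turn between the fingers.
- stops: The lever's two black rubber stop posts (12 mm thick, 26 mm high), fixed on the clamp; origin and axes as the clamp's. More than 45 N on a post (about 20 N at the grip) counts as jamming the lever.
- glue_carton: Small brown carton, 44 (x) x 62 (y) x 36 (z) mm, about 50 g. Origin at the centre of its underside, z up. Loose on the bench; take it across its 44 mm.
- jar_madder: Small glass jar with pink content, 27 mm across, 61 mm high, standing in front of the clamp; origin under its centre. Leave alone.
- tape_roll: Roll of beige tape lying flat, 69 mm across, 18 mm high; origin under its centre. Leave alone.
- eraser: Blue and white eraser, 20 x 42 x 12 mm, behind the clamp; origin under its centre. Leave alone.
Things that resemble listed ones, but are neither listed nor needed, are in the scene too. What is shaped like the glue_carton but orange is not meant.

How it is judged:
By the outcome, as a careful person would: the job done as asked, in the order asked, and still so for the second after the job is handed in, with the robot touching nothing.
It also fails if it takes over 72 s, if anything falls off the work surface, if the arm or the gripper's body presses on something with over 40 N, if the wrist force passes 120 N, or if a joint passes its speed limit or range.

## Working session

There is one attempt and no reset: what is moved stays moved. The work goes in short steps, Python scripts to look and compute and a tool call to move; the robot and the scene stay as the last step left them, time stands still between calls to the robot, and variables do not carry over. Pictures are saved under pics/ and viewed, at most 10 in all, crops included, and the job is handed in when it is done.

Besides the shell and the picture viewer there is one more tool, called after "Request:" as a command line: name --pt "numbers of a row" for each row, then --argument value for the rest. carry_out: Moves the arm, as the interface text tells. Its arguments: {"type":"object","properties":{"moves":{"type":"array","items":{"type":"array","items":{"type":"number"}}},"force":{"type":"number"}},"required":["moves"]}

```bash
mkdir -p pics; ls; python3 - <<'E'
from bench import r
import cv2
for n in("side","top"):
    cv2.imwrite(f"pics/{n}0.png",r.grab_frame(n)[:,:,::-1]); print(r.calibration(n))
o=r.get_obs();print(o)
E
```

```text
pics
{'fx': 473.4783770234396, 'fy': 473.4783770234396, 'cx': 285.0653149373739, 'cy': 210.81612065558323, 'rvec': array([ 2.25000712, -0.0934761 ,  0.01975434]), 'tvec': array([-0.55612031,  0.04452696,  1.15284173])}
{'fx': 543.0798137243696, 'fy': 543.0798137243696, 'cx': 281.8488256488277, 'cy': 211.99145610468153, 'rvec': array([ 2.17315843, -2.18734116,  0.07578863]), 'tvec': array([-0.06041541,  0.56132525,  1.19537003])}
{'clock': 0.1, 'joints': array([-1.37409391,  0.47770137,  0.02235497,  1.55632779, -0.01150331,
        1.10931143, -0.08305089]), 'qvel': array([-0.00135646, -0.00154026,  0.00138589, -0.00233957,  0.00074592,
       -0.00013508, -0.00067249]), 'tau': array([ 4.03307757e-03, -5.97764146e+01,  1.61356363e+00, -2.81958318e+01,
        1.28336385e-02,  5.00657581e-03,  7.72489784e-06]), 'tcp_pos': array([0.20249359, 0.64365476, 0.40384419]), 'orientation': array([-4.76823412e-01, -3.10506675e+00,  2.53616087e-03]), 'contact_force': array([-0.23496717,  0.61856777, -0.58012403]), 'moment': array([-0.02772312,  0.02038968, -0.01081072]), 'gripper_force': 0.0, 'grip_width': 0.08547754892474389}
```

View pics/side0.png

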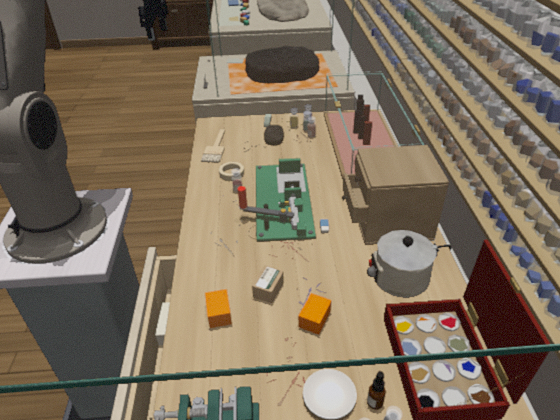

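View pics/top0.png

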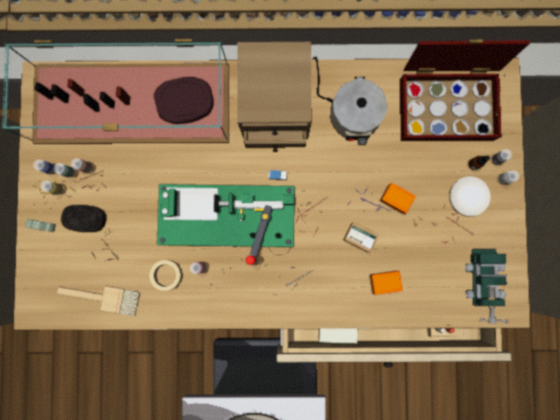

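The carton candidates in the side view are orange boxes at (218,308) and (315,313), and a brown and white box at (268,283), which is (361,237) in the top view. Only the last one isn't orange. I'll confirm it in an enlarged crop together with the clamp.

```bash
python3 - <<'E'
import cv2,numpy as np
t=cv2.imread("pics/top0.png");s=cv2.imread("pics/side0.png")
a=cv2.resize(t[165:280,150:310],(800,575),interpolation=cv2.INTER_CUBIC)
b=cv2.resize(t[180:300,335:425],(400,533),interpolation=cv2.INTER_CUBIC)
c=cv2.resize(s[150:335,200:340],(400,529),interpolation=cv2.INTER_CUBIC)
cv2.imwrite("pics/ca.png",a)
o=np.zeros((533,800,3),np.uint8);o[:,:400]=b;o[:529,400:]=c
cv2.imwrite("pics/cb.png",o)
E
```

```text
(no output)
```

View pics/ca.png

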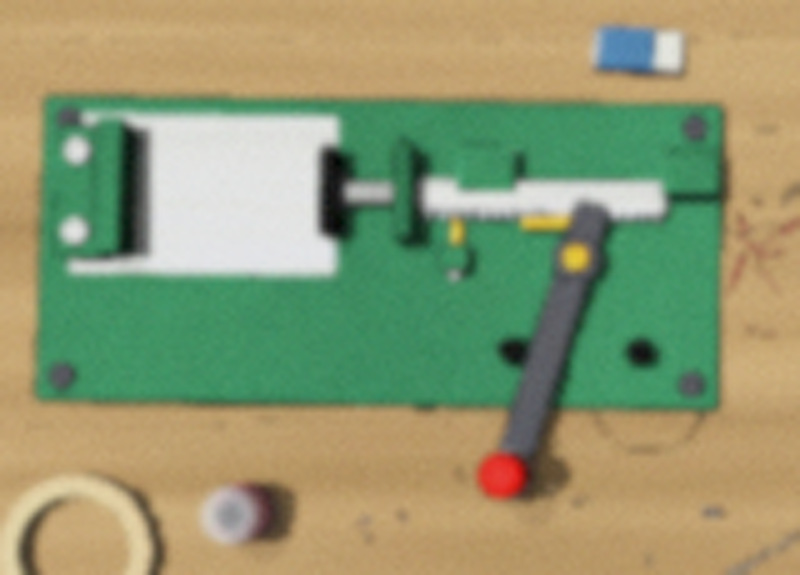

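View pics/cb.png

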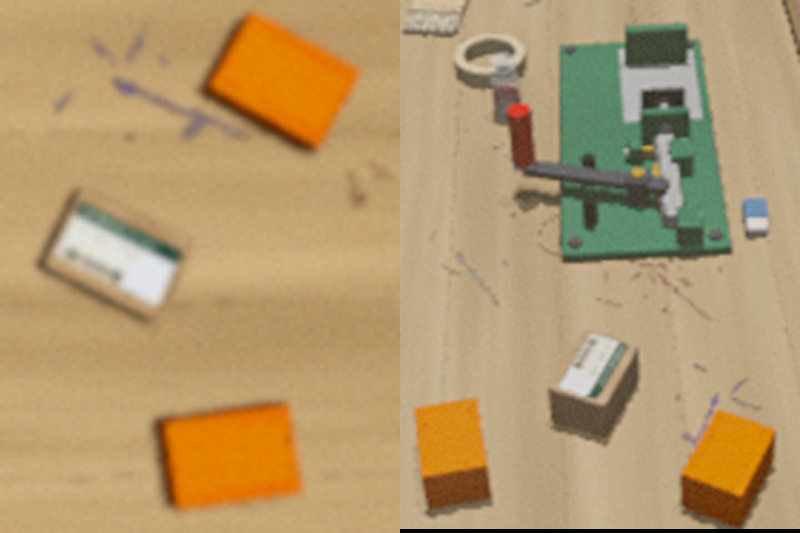

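The crops confirm the brown carton with the white label, with its corners visible in the left crop. In the clamp crop, the plate corners, fence edge (x≈125), pad face (x≈322) and red grip top (502,475) are all readable. Next I cast rays through these points.

```bash
cat > h.py <<'E'
import numpy as np,cv2
from bench import r
from scipy.spatial.transform import Rotation as R
def ray(n,p,z):
    c=r.calibration(n);M=R.from_rotvec(c['rvec']).as_matrix()
    d=M.T@np.array([(p[0]-c['cx'])/c['fx'],(p[1]-c['cy'])/c['fy'],1]);o=-M.T@c['tvec']
    return (o+d*(z-o[2])/d[2])[:2]
def rigid(A,B): # B=R A+t
    A,B=np.array(A),np.array(B);a=A-A.mean(0);b=B-B.mean(0)
    th=np.arctan2((a[:,0]*b[:,1]-a[:,1]*b[:,0]).sum(),(a*b).sum())
    Q=np.array([[np.cos(th),-np.sin(th)],[np.sin(th),np.cos(th)]]);t=B.mean(0)-Q@A.mean(0)
    return th,Q,t,np.abs(A@Q.T+t-B).max()
def tool():
    o=r.get_obs();T=R.from_rotvec(o['orientation']).as_matrix();return o,T
E
python3 - <<'E'
from h import *
a=lambda x,y:(150+x/5,165+y/5); b=lambda x,y:(335+x/4.444,180+y/4.444)
s=lambda x,y:(200+x*.35,150+y*.35)
P=[ray('top',a(*p),.01) for p in [(45,97),(722,103),(718,408),(38,402)]]
th,Q,t,e=rigid([(.045,.16),(.045,-.15),(-.095,-.15),(-.095,.16)],P)
print('clamp',th,t,e)
P2=[ray('side',s(*p),.01) for p in [(697,40),(730,248),(563,258),(561,46)]]
print('clamp side',rigid([(.045,.16),(.045,-.15),(-.095,-.15),(-.095,.16)],P2))
L=lambda w:(Q.T@(w-t)*1000).round(1)
print('fence',L(ray('top',a(127,187),.05)),'pad',L(ray('top',a(321,190),.044)))
for n,p in(('top',a(502,475)),('side',s(519,109))):
    g=ray(n,p,.09);print('grip',g,L(g))
g=L(ray('top',a(502,475),.09));print('lever',np.arctan2(-(g[1]+85),-(g[0]+28)))
# carton corners top z .036
C=[ray('top',b(*p),.036) for p in [(78,190),(190,252),(152,320),(40,265)]]
print([np.linalg.norm(C[i]-C[i-1]).round(4) for i in range(4)])
print('carton',rigid([(.022,.031),(.022,-.031),(-.022,-.031),(-.022,.031)],C))
Cs=[ray('side',s(*p),.036) for p in [(588,333),(638,347),(601,408),(551,390)]]
print('side',np.mean(Cs,0),[np.linalg.norm(Cs[i]-Cs[i-1]).round(4) for i in range(4)])
print('jar',L(ray('top',a(232,515),.061)))
o,T=tool();print(T)
E
```

```text
clamp -0.015722641877137136 [0.57985392 0.05666533] 0.0018819547469336173
clamp side (np.float64(-0.20881405080670765), array([[ 0.97827745,  0.20729986],
       [-0.20729986,  0.97827745]]), array([0.93511757, 0.01135244]), np.float64(0.016521391542493852))
fence [ -0.2 112.3] pad [-0.3 27.9]
grip [0.45510689 0.00219353] [-123.9  -56.4]
grip [ 0.78367578 -0.03183935] [205.2 -85.3]
lever -0.2898296902476146
[np.float64(0.0419), np.float64(0.0632), np.float64(0.0387), np.float64(0.0614)]
carton (np.float64(-0.49428649648316403), array([[ 0.88030742,  0.47440367],
       [-0.47440367,  0.88030742]]), array([ 0.5017118 , -0.23779807]), np.float64(0.002670415896506795))
side [ 0.7878845  -0.27009593] [np.float64(0.0655), np.float64(0.0361), np.float64(0.0684), np.float64(0.0356)]
jar [-142.5   61.4]
[[-9.53923384e-01  3.00050063e-01 -3.70591759e-04]
 [ 3.00050268e-01  9.53922088e-01 -1.57665260e-03]
 [-1.19559049e-04 -1.61520194e-03 -9.99998688e-01]]
```

```bash
python3 - <<'E'
from h import *
s=lambda x,y:(200+(x-400)*.35,150+y*.35)
P2=[ray('side',s(*p),.01) for p in [(697,40),(730,248),(563,258),(561,46)]]
print('clamp side',rigid([(.045,.16),(.045,-.15),(-.095,-.15),(-.095,.16)],P2))
print('grip',ray('side',s(519,109),.09))
Cs=[ray('side',s(*p),.036) for p in [(588,333),(638,347),(601,408),(551,390)]]
print('side',rigid([(-.022,.031),(.022,.031),(.022,-.031),(-.022,-.031)],Cs))
o,T=tool();
# carton grasp: rows in tool frame
for nm,c,th,z in (('carton',(.502,-.238),-.494,.175),):
    d=np.array([*c,z])-o['tcp_pos'];print(nm,T.T@d)
    # need tool y along carton x axis dir (cos th, sin th)
    y=T[:,1];cur=np.arctan2(y[1],y[0]);print('tool y ang',cur,'target',th)
E
```

```text
clamp side (np.float64(-0.01901852348905209), array([[ 0.99981915,  0.01901738],
       [-0.01901738,  0.99981915]]), array([0.58163624, 0.05093673]), np.float64(0.0029196253729141253))
grip [0.456617   0.00062397]
side (np.float64(-0.4899820067462414), array([[ 0.88234133,  0.47061001],
       [-0.47061001,  0.88234133]]), array([ 0.50565152, -0.24431099]), np.float64(0.002449459227506612))
carton [-0.55021955 -0.7507934   0.23012296]
tool y ang 1.266050781667796 target -0.494
```

```bash
cat > go.py <<'E'
import sys
from h import *
x,y,z,a=map(float,sys.argv[1:5])
o,T=tool();d=T.T@(np.array([x,y,z])-o['tcp_pos'])
cur=np.arctan2(T[1,1],T[0,1]);roll=(cur-a+np.pi)%(2*np.pi)-np.pi
print(d.round(4),round(roll,3),'tcp',o['tcp_pos'].round(4),'ang',round(cur,3),'q',o['joints'].round(2),o['clock'])
E
python3 go.py .52 .18 .33 0.3
```

```text
[-0.442  -0.3469  0.0745] 0.966 tcp [0.2025 0.6437 0.4038] ang 1.266 q [-1.37  0.48  0.02  1.56 -0.01  1.11 -0.08] 0.1
```

Request:
carry_out --pt "-0.03 -0.024 0.005 0.08 0.0854" --pt "-0.065 -0.05 0.012 0.2 0.0854" --pt "-0.1 -0.079 0.018 0.3 0.0854" --pt "-0.14 -0.11 0.025 0.4 0.0854" --pt "-0.18 -0.14 0.03 0.5 0.0854" --pt "-0.215 -0.168 0.037 0.6 0.0854" --pt "-0.25 -0.2 0.043 0.7 0.0854" --pt "-0.28 -0.22 0.048 0.8 0.0854" --force 25

```text
clock: 0.9
tcp_pos: [0.4045, 0.3467, 0.3562]
orientation: [1.657, 2.669, -0.002]
contact_force: [0.9, 0.2, 0.7]
grip_width: 0.0854
gripper_force: 0.0
```

```bash
python3 go.py .53 .05 .32 0.0;python3 go.py .504 -.241 .30 -.494
```

```text
[-0.3215 -0.0191  0.0365] 0.46 tcp [0.4045 0.3467 0.3562] ang 0.46 q [-1.05  0.3   0.28  1.96 -0.1   0.89 -0.26] 0.9
[-0.5708 -0.1715  0.0569] 0.954 tcp [0.4045 0.3467 0.3562] ang 0.46 q [-1.05  0.3   0.28  1.96 -0.1   0.89 -0.26] 0.9
```

Request:
carry_out --pt "-0.045 -0.002 0.005 0.07 0.0854" --pt "-0.09 -0.005 0.01 0.14 0.0854" --pt "-0.135 -0.008 0.015 0.21 0.0854" --pt "-0.18 -0.01 0.02 0.28 0.0854" --pt "-0.225 -0.012 0.025 0.35 0.0854" --pt "-0.27 -0.015 0.03 0.42 0.0854" --pt "-0.315 -0.019 0.035 0.48 0.0854" --pt "-0.35 -0.03 0.036 0.55 0.0854"

```text
clock: 1.7
tcp_pos: [0.5348, 0.0214, 0.3202]
orientation: [2.316, 2.121, -0.001]
contact_force: [0.4, 0.6, 0.3]
grip_width: 0.0855
gripper_force: 0.0
```

```bash
python3 go.py .504 -.241 .29 -.494
```

```text
[-0.2641 -0.0077  0.0304] 0.406 tcp [0.5348 0.0214 0.3202] ang -0.088 q [-0.56  0.38  0.5   2.   -0.24  0.82 -0.01] 1.7
```

Request:
carry_out --pt "-0.045 -0.001 0.005 0.07 0.0854" --pt "-0.09 -0.002 0.01 0.14 0.0854" --pt "-0.135 -0.004 0.016 0.21 0.0854" --pt "-0.18 -0.005 0.02 0.28 0.0854" --pt "-0.22 -0.006 0.025 0.35 0.0854" --pt "-0.25 -0.007 0.03 0.406 0.0854" --pt "-0.264 -0.0077 0.0304 0.406 0.0854" --pt "-0.264 -0.0077 0.0304 0.406 0.0854"

```text
clock: 2.5
tcp_pos: [0.5036, -0.2402, 0.2902]
orientation: [2.695, 1.613, -0.001]
contact_force: [-0.3, 0.1, 0.3]
grip_width: 0.0855
gripper_force: 0.0
```

```bash
python3 go.py .504 -.241 .177 -.494; python3 - <<'E'
from h import *
a=r.grab_frame('top')[:,:,::-1];b=r.grab_frame('side')[:,:,::-1]
a=cv2.resize(a[160:320,300:460],(400,400),interpolation=cv2.INTER_CUBIC)
b=cv2.resize(b[210:370,190:350],(400,400),interpolation=cv2.INTER_CUBIC)
cv2.imwrite('pics/g1.png',np.hstack([a,b]))
E
```

```text
[-0.0004  0.0008  0.1132] 0.002 tcp [ 0.5036 -0.2402  0.2902] ang -0.492 q [-0.13  0.49  0.6   1.97 -0.38  0.8   0.19] 2.5
```

View pics/g1.png

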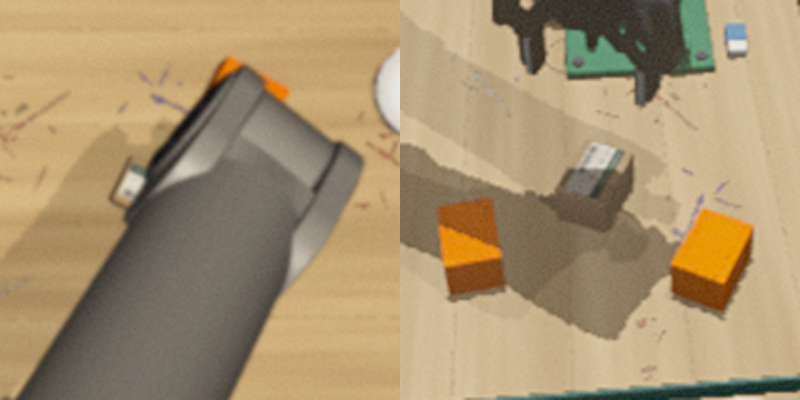

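The fingertips straddle the carton: crop tips at (535,65) and (645,95), above the carton at (595,185). Now descending.

Request:
carry_out --pt "0 0.0005 0.03 0 0.0854" --pt "0 0.0005 0.06 0 0.0854" --pt "0 0.0005 0.085 0 0.0854" --pt "0 0.0005 0.1 0 0.0854" --pt "0 0.0005 0.108 0 0.0854" --pt "0 0.0005 0.112 0 0.0854" --pt "0 0.0005 0.112 0 0.0854" --pt "0 0.0005 0.112 0 0.0854"

```text
clock: 3.4
tcp_pos: [0.5051, -0.2389, 0.1792]
orientation: [2.693, 1.616, 0.002]
contact_force: [-1.1, 0.5, -1.2]
grip_width: 0.0852
gripper_force: 0.0
```

Request:
carry_out --pt "0 0 0 0 0.06" --pt "0 0 0 0 0.05" --pt "0 0 0 0 0.035" --pt "0 0 0 0 0.035" --pt "0 0 0 0 0.035" --pt "0 0 0 0 0.035" --pt "0 0 0 0 0.035" --pt "0 0 0 0 0.035"

```text
clock: 4.2
tcp_pos: [0.5049, -0.239, 0.1788]
orientation: [2.694, 1.616, 0.001]
contact_force: [-0.2, 0.7, 5.9]
grip_width: 0.044
gripper_force: 26.0
```

Request:
carry_out --pt "0 0 -0.015 0 0.035" --pt "0 0 -0.04 0 0.035" --pt "0 0 -0.07 0 0.035" --pt "0 0 -0.09 0 0.035" --pt "0 0 -0.1 0 0.035" --pt "0 0 -0.1 0 0.035" --pt "0 0 -0.1 0 0.035" --pt "0 0 -0.1 0 0.035"

```text
clock: 5.0
tcp_pos: [0.5043, -0.2385, 0.2772]
orientation: [-2.693, -1.616, 0.002]
contact_force: [0.7, 0.6, -0.9]
grip_width: 0.0438
gripper_force: 25.5
```

```bash
python3 go.py .5813 .125 .29 -.017; python3 - <<'E'
from h import *
b=r.grab_frame('side')[:,:,::-1]
cv2.imwrite('pics/g2.png',cv2.resize(b[130:350,180:360],(655,600*220*655//180//600),interpolation=cv2.INTER_CUBIC)[:600])
E
```

```text
[ 0.3569 -0.1031 -0.0127] -0.473 tcp [ 0.5043 -0.2385  0.2772] ang -0.49 q [-0.12  0.51  0.59  1.98 -0.4   0.77  0.21] 5.0
```

View pics/g2.png

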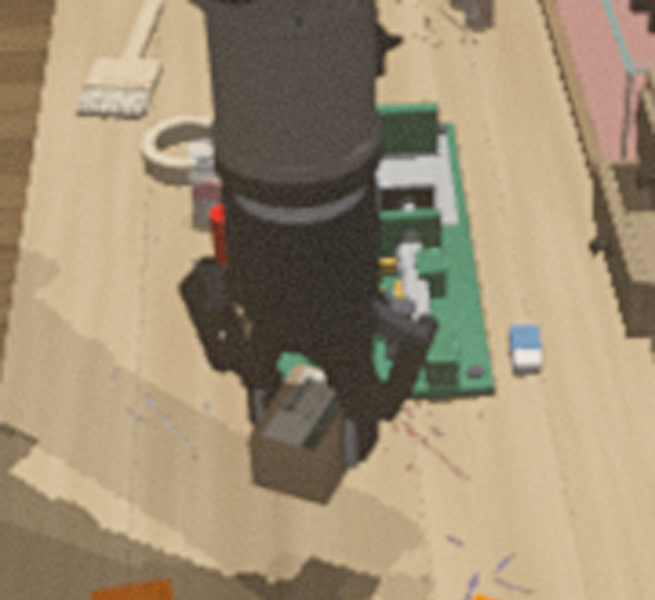

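The carton is held level, at crop (300,440). I'm carrying it over the bed.

Request:
carry_out --pt "0.02 -0.006 -0.012 -0.03 0.035" --pt "0.055 -0.016 -0.013 -0.1 0.035" --pt "0.095 -0.028 -0.013 -0.16 0.035" --pt "0.135 -0.039 -0.013 -0.22 0.035" --pt "0.175 -0.05 -0.013 -0.28 0.035" --pt "0.215 -0.062 -0.013 -0.34 0.035" --pt "0.255 -0.074 -0.013 -0.4 0.035" --pt "0.295 -0.085 -0.013 -0.45 0.035"

```text
clock: 5.85
tcp_pos: [0.5683, 0.0632, 0.2904]
orientation: [-2.262, -2.179, 0.002]
contact_force: [0.7, -0.2, -0.7]
grip_width: 0.0435
gripper_force: 25.4
```

```bash
python3 go.py .5813 .1245 .25 -.017
```

```text
[0.0618 0.0107 0.0404] -0.021 tcp [0.5683 0.0632 0.2904] ang -0.038 q [-0.58  0.48  0.46  1.93 -0.29  0.8   0.01] 5.85
```

Request:
carry_out --pt "0.025 0.005 0 -0.01 0.035" --pt "0.045 0.009 0 -0.02 0.035" --pt "0.058 0.0105 0.005 -0.021 0.035" --pt "0.062 0.0107 0.015 -0.021 0.035" --pt "0.062 0.0107 0.03 -0.021 0.035" --pt "0.062 0.0107 0.04 -0.021 0.035" --pt "0.062 0.0107 0.045 -0.021 0.035" --pt "0.062 0.0107 0.045 -0.021 0.035"

```text
clock: 6.65
tcp_pos: [0.5813, 0.1218, 0.2452]
orientation: [-2.244, -2.198, 0.003]
contact_force: [0.3, 0.2, -1.0]
grip_width: 0.044
gripper_force: 25.4
```

```bash
python3 go.py .5813 .1245 .19 -.017; python3 - <<'E'
from h import *
b=r.grab_frame('side')[:,:,::-1]
cv2.imwrite('pics/g3.png',cv2.resize(b[140:250,220:340],(655,600),interpolation=cv2.INTER_CUBIC))
E
```

```text
[0.0028 0.0001 0.0552] -0.004 tcp [0.5813 0.1218 0.2452] ang -0.021 q [-0.62  0.57  0.42  1.9  -0.33  0.74 -0.04] 6.65
```

View pics/g3.png

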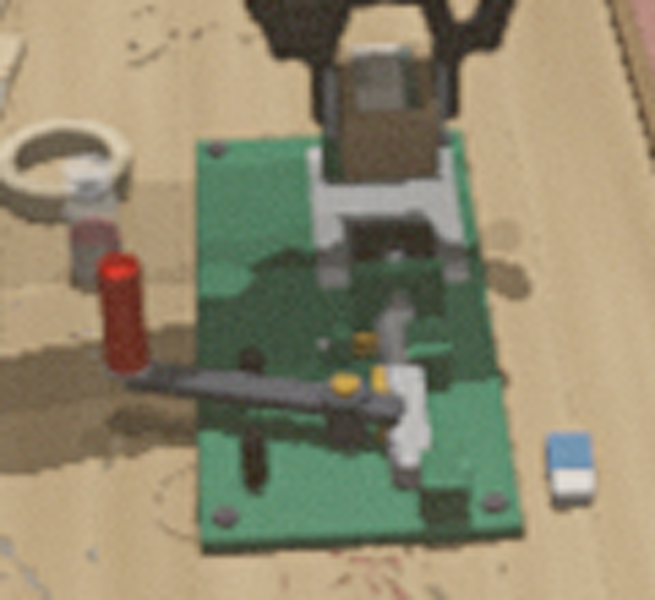

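The carton hangs over the white bed. Its near bottom edge runs from crop (343,172) to (436,182), and the pad's top edge from (345,215) to (432,225). I'll check the centring with the side camera only.

```bash
python3 - <<'E'
from h import *
s=lambda x,y:(220+x*120/655,140+y*110/600)
for n,p,z in (('carton L',(343,172),.0664),('carton R',(437,182),.0664),('padL',(345,216),.044),('padR',(432,226),.044),('bedL',(312,235),.01),('bedR',(466,235),.01),('plateNL',(203,550),.01),('plateNR',(522,538),.01),('plateFL',(196,142),.01)):
    w=ray('side',s(*p),z);c,q=np.cos(-.017),np.sin(-.017)
    print(n,((np.array([[c,q],[-q,c]])@(w-[.5805,.054]))*1000).round(1))
E
```

```text
carton L [-20.9  40.3]
carton R [22.3 28.4]
padL [-20.6  36.3]
padR [19.7 24.8]
bedL [-35.7  69.6]
bedR [39.5 63.4]
plateNL [ -91.8 -154.5]
plateNR [  43.2 -157.4]
plateFL [-91.8 156.7]
```

Carton and pad agree to about 1 mm in x. Lowering.

Request:
carry_out --pt "0.003 -0.001 0 0 0.035" --pt "0.003 -0.001 0.015 0 0.035" --pt "0.003 -0.001 0.03 0 0.035" --pt "0.003 -0.001 0.042 0 0.035" --pt "0.003 -0.001 0.05 0 0.035" --pt "0.003 -0.001 0.054 0 0.035" --pt "0.003 -0.001 0.056 0 0.035" --pt "0.003 -0.001 0.056 0 0.035"

```text
clock: 7.5
tcp_pos: [0.5809, 0.126, 0.1902]
orientation: [2.243, 2.2, -0.0]
contact_force: [-0.0, 0.1, -0.9]
grip_width: 0.044
gripper_force: 25.5
```

```bash
python3 go.py .5813 .1245 .1888 -.017; python3 -c "
from bench import r
print(r.get_obs()['contact_force'])"
```

```text
[-0.0015  0.0005  0.0014] -0.002 tcp [0.5809 0.126  0.1902] ang -0.019 q [-0.59  0.66  0.37  1.92 -0.38  0.64 -0.01] 7.5
[-0.00448084  0.13669549 -0.89118009]
```

Request:
carry_out --pt "0 0 0.001 0 0.035" --pt "0 0 0.002 0 0.035" --pt "0 0 0.002 0 0.035" --pt "0 0 0.002 0 0.046" --pt "0 0 0.002 0 0.06" --pt "0 0 0.002 0 0.075" --pt "0 0 0.002 0 0.075" --pt "0 0 0.002 0 0.075"

```text
clock: 8.3
tcp_pos: [0.5808, 0.126, 0.1883]
orientation: [-2.242, -2.2, 0.0]
contact_force: [0.2, -0.8, -0.8]
grip_width: 0.0751
gripper_force: 0.0
```

Request:
carry_out --pt "0 0 -0.01 0 0.075" --pt "0 0 -0.03 0 0.075" --pt "0 0 -0.06 0 0.075" --pt "0 0 -0.09 0 0.08" --pt "0 0 -0.11 0 0.08" --pt "0 0 -0.12 0 0.08" --pt "0 0 -0.12 0 0.08" --pt "0 0 -0.12 0 0.08"

```text
clock: 9.1
tcp_pos: [0.5804, 0.1261, 0.3077]
orientation: [-2.242, -2.2, 0.001]
contact_force: [-1.0, -0.4, -0.2]
grip_width: 0.0799
gripper_force: 0.0
```

```bash
python3 go.py .45587 .0015 .31 -1.588;python3 go.py .45587 .0015 .31 1.553
```

```text
[-0.1269 -0.1221 -0.0022] 1.569 tcp [0.5804 0.1261 0.3077] ang -0.019 q [-0.67  0.49  0.46  1.87 -0.28  0.85 -0.08] 9.1
[-0.1269 -0.1221 -0.0022] -1.572 tcp [0.5804 0.1261 0.3077] ang -0.019 q [-0.67  0.49  0.46  1.87 -0.28  0.85 -0.08] 9.1
```

Request:
carry_out --pt "-0.01 -0.01 -0.002 0.14 0.08" --pt "-0.03 -0.03 -0.002 0.28 0.08" --pt "-0.055 -0.05 -0.002 0.42 0.08" --pt "-0.08 -0.075 -0.002 0.56 0.08" --pt "-0.1 -0.095 -0.002 0.7 0.08" --pt "-0.12 -0.115 -0.002 0.84 0.08" --pt "-0.127 -0.122 -0.002 0.98 0.08" --pt "-0.127 -0.122 -0.002 1.12 0.08"

```text
clock: 9.9
tcp_pos: [0.4544, -0.0, 0.3092]
orientation: [-3.071, -0.66, 0.005]
contact_force: [-0.2, 0.4, 0.8]
grip_width: 0.0799
gripper_force: 0.0
```

```bash
python3 go.py .4557 .0015 .29 -1.588
```

```text
[ 0.0019 -0.0009  0.0192] 0.441 tcp [ 0.4544 -0.      0.3092] ang -1.147 q [-0.83  0.33  0.83  2.2  -0.35  0.76 -0.91] 9.9
```

Request:
carry_out --pt "0.002 -0.001 0.005 0.14 0.08" --pt "0.002 -0.001 0.01 0.28 0.08" --pt "0.002 -0.001 0.015 0.4 0.08" --pt "0.002 -0.001 0.019 0.441 0.08" --pt "0.002 -0.001 0.019 0.441 0.08" --pt "0.002 -0.001 0.019 0.441 0.08" --pt "0.002 -0.001 0.019 0.441 0.08" --pt "0.002 -0.001 0.019 0.441 0.08"

```text
clock: 10.7
tcp_pos: [0.4578, 0.003, 0.2915]
orientation: [-3.141, 0.013, -0.001]
contact_force: [1.4, 0.1, 0.2]
grip_width: 0.0799
gripper_force: 0.0
```

```bash
python3 go.py .4557 .0015 .225 -1.588; python3 - <<'E'
from h import *
a=r.grab_frame('side')[:,:,::-1]
a=cv2.resize(a[110:260,200:350],(600,600),interpolation=cv2.INTER_CUBIC)
cv2.imwrite('pics/l1.png',a)
E
```

```text
[-0.0021  0.0016  0.0665] 0.009 tcp [0.4578 0.003  0.2915] ang -1.579 q [-0.88  0.4   0.91  2.21 -0.48  0.74 -1.22] 10.7
```

View pics/l1.png

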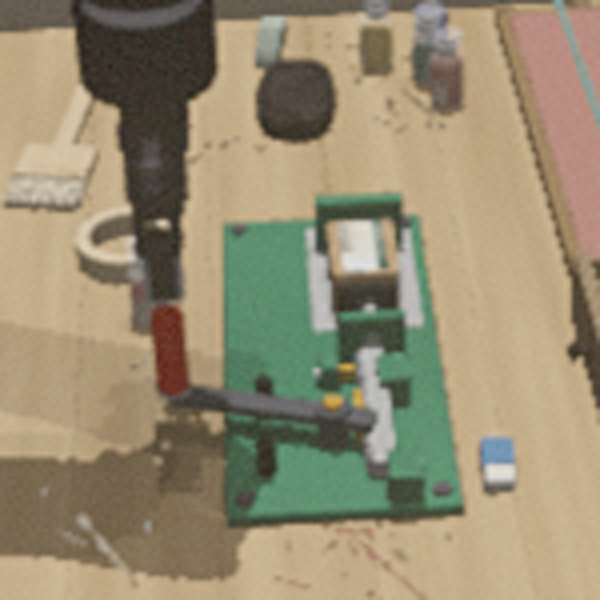

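The carton stands on the bed between pad and fence, at crop (362,260). The fingers are in line above the red grip at (170,345). Now down and close.

Request:
carry_out --pt "-0.002 0.0015 0.015 0.009 0.08" --pt "-0.002 0.0015 0.035 0.009 0.08" --pt "-0.002 0.0015 0.052 0.009 0.08" --pt "-0.002 0.0015 0.063 0.009 0.08" --pt "-0.002 0.0015 0.0665 0.009 0.08" --pt "-0.002 0.0015 0.0665 0.009 0.07" --pt "-0.002 0.0015 0.0665 0.009 0.05" --pt "-0.002 0.0015 0.0665 0.009 0.035" --force 40

```text
clock: 11.55
tcp_pos: [0.4561, 0.0016, 0.2254]
orientation: [-3.141, 0.029, -0.002]
contact_force: [-0.3, -0.6, -0.3]
grip_width: 0.0419
gripper_force: 0.0
```

Request:
carry_out --pt "0 0 0 0 0.025" --pt "0 0 0 0 0.015" --pt "0 0 0 0 0.01" --pt "0 0 0 0 0.01" --pt "0 0 0 0 0.01" --pt "0 0 0 0 0.01" --pt "0 0 0 0 0.01" --pt "0 0 0 0 0.01"

```text
clock: 12.35
tcp_pos: [0.4559, 0.0017, 0.2252]
orientation: [-3.141, 0.028, -0.001]
contact_force: [0.0, 0.5, 6.1]
grip_width: 0.0192
gripper_force: 38.8
```

```bash
cat > lev.py <<'E'
from h import *
t=np.array([.5805,.0545]);th=-.017
c,s=np.cos(th),np.sin(th);Q=np.array([[c,-s],[s,c]])
o,T=tool()
g=Q.T@(o['tcp_pos'][:2]-t)*1000
print('clk',o['clock'],'grip clamp',g.round(1),'yaw',np.arctan2(-(g[1]+85),-(g[0]+28)).round(3),'rad',np.hypot(g[0]+28,g[1]+85).round(1),'F',o['contact_force'].round(2),'M',o['moment'].round(2),'gw',o['grip_width'],'z',o['tcp_pos'][2].round(4))
import sys
piv=t+Q@np.array([-.028,-.085])
for y in map(float,sys.argv[1:]):
    R0=.1;p=piv+Q@(R0*np.array([-np.cos(y),-np.sin(y)]))
    print(y,(T.T@np.array([*(p-o['tcp_pos'][:2]),0]))[:2].round(4))
E
python3 lev.py -.3 -.2 -.1 0 .1 .2 .28 .32
```

```text
clk 12.35 grip clamp [-123.7  -54.9] yaw -0.305 rad 100.3 F [0.03 0.5  6.1 ] M [ 0.02  0.26 -0.03] gw 0.01915486987201623 z 0.2252
-0.3 [0.0001 0.0005]
-0.2 [-0.0023  0.0102]
-0.1 [-0.0038  0.0201]
0.0 [-0.0043  0.0301]
0.1 [-0.0038  0.0401]
0.2 [-0.0023  0.0499]
0.28 [-0.0004  0.0577]
0.32 [0.0008 0.0615]
```

Request:
carry_out --pt "0 -0.0005 0 0 0.01" --pt "0 -0.001 0 0 0.01" --pt "0.0003 -0.0015 0 0 0.01" --pt "0.0004 -0.002 0 0 0.01" --pt "0.0004 -0.002 0 0 0.01" --pt "0.0004 -0.002 0 0 0.01" --pt "0.0004 -0.002 0 0 0.01" --pt "0.0004 -0.002 0 0 0.01" --force 25

```text
clock: 13.15
tcp_pos: [0.4563, 0.003, 0.2252]
orientation: [3.141, -0.031, 0.001]
contact_force: [-1.0, -2.4, 7.8]
grip_width: 0.019
gripper_force: 38.8
```

```bash
python3 lev.py -.2 -.1 0 .1 .2 .27
```

```text
clk 13.15 grip clamp [-123.3  -53.6] yaw -0.318 rad 100.4 F [-0.95 -2.4   7.8 ] M [-0.39  0.37 -0.19] gw 0.019022995980208315 z 0.2252
-0.2 [-0.0026  0.0115]
-0.1 [-0.0041  0.0214]
0.0 [-0.0046  0.0314]
0.1 [-0.004   0.0413]
0.2 [-0.0025  0.0512]
0.27 [-0.0009  0.058 ]
```

Request:
carry_out --pt "-0.001 0.004 0 0 0.01" --pt "-0.0025 0.011 0 0 0.01" --pt "-0.0035 0.017 0 0 0.01" --pt "-0.004 0.022 0 0 0.01" --pt "-0.0045 0.027 0 0 0.01" --pt "-0.0046 0.032 0 0 0.01" --pt "-0.0044 0.037 0 0 0.01" --pt "-0.004 0.042 0 0 0.01"

```text
clock: 13.95
tcp_pos: [0.4505, -0.0376, 0.2248]
orientation: [-3.139, 0.026, 0.005]
contact_force: [-5.2, 6.8, 8.4]
grip_width: 0.0187
gripper_force: 39.1
```

```bash
python3 lev.py .2 .27 .29 .3
```

```text
clk 13.95 grip clamp [-128.4  -94.3] yaw 0.092 rad 100.8 F [-5.17  6.82  8.41] M [1.28 0.89 0.65] gw 0.018692730450902903 z 0.2248
0.2 [0.0024 0.0106]
0.27 [0.004  0.0174]
0.29 [0.0045 0.0193]
0.3 [0.0048 0.0203]
```

Request:
carry_out --pt "-0.0003 0.001 0 -0.04 0.01" --pt "0 0.004 0 -0.08 0.01" --pt "0.0006 0.007 0 -0.11 0.01" --pt "0.0013 0.01 0 -0.14 0.01" --pt "0.002 0.013 0 -0.17 0.01" --pt "0.0027 0.0155 0 -0.2 0.01" --pt "0.0033 0.0175 0 -0.22 0.01" --pt "0.0035 0.018 0 -0.22 0.01" --force 22

```text
clock: 14.75
tcp_pos: [0.454, -0.0572, 0.2248]
orientation: [-3.126, -0.315, 0.002]
contact_force: [-4.6, -1.3, 7.8]
grip_width: 0.0192
gripper_force: 38.9
```

```bash
python3 lev.py .28 .29 .3; python3 - <<'E'
from h import *
a=r.grab_frame('side')[:,:,::-1]
cv2.imwrite('pics/s1s.png',a); cv2.imwrite('pics/s1t.png',r.grab_frame('top')[:,:,::-1])
E
```

```text
clk 14.75 grip clamp [-124.6 -113.9] yaw 0.29 rad 100.8 F [-4.64 -1.34  7.8 ] M [-0.39  1.07 -0.28] gw 0.01923652378200244 z 0.2248
0.28 [ 0.0008 -0.0011]
0.29 [ 0.0008 -0.0001]
0.3 [0.0009 0.0009]
```

```bash
cat > path.py <<'E'
from h import *
import sys
# args: R, yaws for the 8 rows
t=np.array([.5805,.0545]);th=-.017
c,s=np.cos(th),np.sin(th);Q=np.array([[c,-s],[s,c]])
o,T=tool();piv=t+Q@np.array([-.028,-.085])
g=o['tcp_pos'][:2]-piv;g=Q.T@g;y0=np.arctan2(-g[1],-g[0])
R0,y1=float(sys.argv[1]),float(sys.argv[2])
F=o['contact_force'];u=Q@np.array([-np.cos(y0),-np.sin(y0)]);w=Q@np.array([np.sin(y0),-np.cos(y0)])
print('yaw',y0.round(3),'rad',np.hypot(*g).round(4),'F radial',(F[:2]@u).round(1),'F tang(+yaw)',(F[:2]@w).round(1),'Mz',o['moment'][2].round(2),'z',o['tcp_pos'][2].round(4))
rows=[]
for k in [.1,.25,.4,.55,.7,.85,1,1]:
    y=y0+(y1-y0)*k
    d=T.T@np.array([*(piv+Q@(R0*np.array([-np.cos(y),-np.sin(y)]))-o['tcp_pos'][:2]),0])
    rows.append([round(float(d[0]),4),round(float(d[1]),4),0,round(float(y0-y),2),.01])
print(rows)
E
python3 path.py .1012 -.30
```

```text
yaw 0.29 rad 0.1008 F radial 5.1 F tang(+yaw) 1.7 Mz -0.25 z 0.2248
[[-0.0006, -0.0059, 0, 0.06, 0.01], [-0.0004, -0.0149, 0, 0.15, 0.01], [0.0007, -0.0238, 0, 0.24, 0.01], [0.0026, -0.0325, 0, 0.32, 0.01], [0.0052, -0.0411, 0, 0.41, 0.01], [0.0085, -0.0494, 0, 0.5, 0.01], [0.0126, -0.0574, 0, 0.59, 0.01], [0.0126, -0.0574, 0, 0.59, 0.01]]
```

Request:
carry_out --pt "-0.0006 -0.006 0 0.06 0.01" --pt "-0.0004 -0.015 0 0.15 0.01" --pt "0.0007 -0.024 0 0.24 0.01" --pt "0.0026 -0.0325 0 0.32 0.01" --pt "0.0052 -0.041 0 0.41 0.01" --pt "0.0085 -0.0495 0 0.5 0.01" --pt "0.0126 -0.0575 0 0.59 0.01" --pt "0.0126 -0.0575 0 0.59 0.01"

```text
clock: 15.65
tcp_pos: [0.4552, 0.0034, 0.2248]
orientation: [-3.082, 0.608, 0.003]
contact_force: [-4.1, 0.9, 9.0]
grip_width: 0.0191
gripper_force: 39.0
```

```bash
python3 path.py .1008 .1; python3 path.py .1008 .29
```

```text
yaw -0.318 rad 0.1015 F radial 4.1 F tang(+yaw) 0.5 Mz -0.09 z 0.2248
[[0.001, 0.0042, 0, -0.04, 0.01], [0.0018, 0.0104, 0, -0.1, 0.01], [0.003, 0.0166, 0, -0.17, 0.01], [0.0046, 0.0228, 0, -0.23, 0.01], [0.0066, 0.0288, 0, -0.29, 0.01], [0.0089, 0.0346, 0, -0.36, 0.01], [0.0116, 0.0404, 0, -0.42, 0.01], [0.0116, 0.0404, 0, -0.42, 0.01]]
yaw -0.318 rad 0.1015 F radial 4.1 F tang(+yaw) 0.5 Mz -0.09 z 0.2248
[[0.0012, 0.0061, 0, -0.06, 0.01], [0.0027, 0.0151, 0, -0.15, 0.01], [0.005, 0.024, 0, -0.24, 0.01], [0.0081, 0.0327, 0, -0.33, 0.01], [0.012, 0.041, 0, -0.43, 0.01], [0.0166, 0.049, 0, -0.52, 0.01], [0.0219, 0.0565, 0, -0.61, 0.01], [0.0219, 0.0565, 0, -0.61, 0.01]]
```

Request:
carry_out --pt "0.0007 0.004 0 -0.04 0.01" --pt "0.0018 0.0105 0 -0.1 0.01" --pt "0.003 0.0166 0 -0.17 0.01" --pt "0.0046 0.0228 0 -0.23 0.01" --pt "0.0066 0.0288 0 -0.29 0.01" --pt "0.0089 0.0346 0 -0.36 0.01" --pt "0.0116 0.0404 0 -0.42 0.01" --pt "0.0116 0.0404 0 -0.42 0.01"

```text
clock: 16.45
tcp_pos: [0.4506, -0.0395, 0.2248]
orientation: [-3.14, -0.051, 0.001]
contact_force: [-4.0, 0.2, 7.0]
grip_width: 0.019
gripper_force: 38.8
```

```bash
python3 path.py .1010 .295
```

```text
yaw 0.112 rad 0.1009 F radial 3.9 F tang(+yaw) -0.6 Mz 0.14 z 0.2248
[[0.0001, 0.0019, 0, -0.02, 0.01], [0.0003, 0.0046, 0, -0.05, 0.01], [0.0007, 0.0074, 0, -0.07, 0.01], [0.0011, 0.0101, 0, -0.1, 0.01], [0.0016, 0.0129, 0, -0.13, 0.01], [0.0021, 0.0156, 0, -0.16, 0.01], [0.0028, 0.0183, 0, -0.18, 0.01], [0.0028, 0.0183, 0, -0.18, 0.01]]
```

Request:
carry_out --pt "0.0001 0.0019 0 -0.02 0.01" --pt "0.0003 0.0046 0 -0.05 0.01" --pt "0.0007 0.0074 0 -0.07 0.01" --pt "0.0011 0.0101 0 -0.1 0.01" --pt "0.0016 0.0129 0 -0.13 0.01" --pt "0.0021 0.0156 0 -0.16 0.01" --pt "0.0028 0.018 0 -0.18 0.01" --pt "0.0028 0.018 0 -0.18 0.01"

```text
clock: 17.25
tcp_pos: [0.4541, -0.0569, 0.2248]
orientation: [-3.123, -0.331, 0.001]
contact_force: [-3.1, 0.4, 7.9]
grip_width: 0.0189
gripper_force: 38.8
```

```bash
python3 path.py .1012 -.31;python3 - <<'E'
from h import *
cv2.imwrite('pics/s2s.png',r.grab_frame('side')[:,:,::-1]); cv2.imwrite('pics/s2t.png',r.grab_frame('top')[:,:,::-1])
T=[cv2.imread(f'pics/{n}.png') for n in('top0','s1t','s2t')]
S=[cv2.imread(f'pics/{n}.png') for n in('side0','s1s','s2s')]
t=np.vstack([cv2.resize(i[180:225,165:305],(560,180),interpolation=cv2.INTER_CUBIC) for i in T])
s=np.vstack([cv2.resize(i[150:240,250:320],(233,198),interpolation=cv2.INTER_CUBIC)[:180] for i in S])
cv2.imwrite('pics/cmp.png',np.hstack([t,s]))
E
```

```text
yaw 0.288 rad 0.1006 F radial 2.9 F tang(+yaw) -1.2 Mz 0.07 z 0.2248
[[-0.0007, -0.006, 0, 0.06, 0.01], [-0.0003, -0.0151, 0, 0.15, 0.01], [0.0009, -0.0241, 0, 0.24, 0.01], [0.0029, -0.0329, 0, 0.33, 0.01], [0.0057, -0.0415, 0, 0.42, 0.01], [0.0093, -0.0499, 0, 0.51, 0.01], [0.0136, -0.0579, 0, 0.6, 0.01], [0.0136, -0.0579, 0, 0.6, 0.01]]
```

View pics/cmp.png

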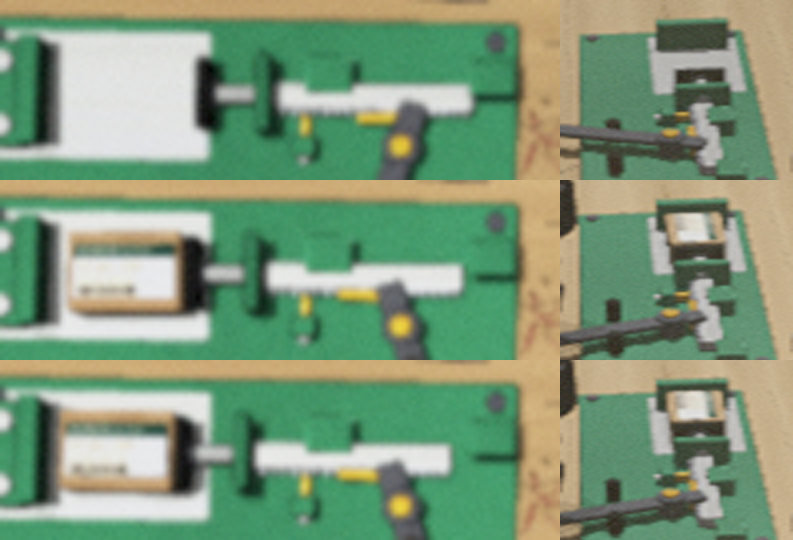

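The top view shows the rack end moving 472→463→450 (crop px), which is 12 mm or two clicks. The pad has reached the carton and is pushing it, with roughly 7 mm left to the fence. On to stroke 3.

Request:
carry_out --pt "-0.0007 -0.006 0 0.06 0.01" --pt "-0.0003 -0.015 0 0.15 0.01" --pt "0.0009 -0.024 0 0.24 0.01" --pt "0.0029 -0.033 0 0.33 0.01" --pt "0.0057 -0.0415 0 0.42 0.01" --pt "0.0093 -0.05 0 0.51 0.01" --pt "0.0132 -0.0575 0 0.6 0.01" --pt "0.0132 -0.0575 0 0.6 0.01"

```text
clock: 18.15
tcp_pos: [0.4552, 0.0036, 0.2248]
orientation: [-3.081, 0.608, 0.002]
contact_force: [-5.2, 0.2, 9.3]
grip_width: 0.0191
gripper_force: 39.1
```

```bash
python3 path.py .1010 .12
```

```text
yaw -0.32 rad 0.1016 F radial 5.0 F tang(+yaw) 1.6 Mz -0.08 z 0.2248
[[0.0009, 0.0044, 0, -0.04, 0.01], [0.0018, 0.011, 0, -0.11, 0.01], [0.0031, 0.0176, 0, -0.18, 0.01], [0.0048, 0.024, 0, -0.24, 0.01], [0.0069, 0.0303, 0, -0.31, 0.01], [0.0095, 0.0365, 0, -0.37, 0.01], [0.0125, 0.0424, 0, -0.44, 0.01], [0.0125, 0.0424, 0, -0.44, 0.01]]
```

Request:
carry_out --pt "0.0007 0.0044 0 -0.04 0.01" --pt "0.0018 0.011 0 -0.11 0.01" --pt "0.0031 0.0176 0 -0.18 0.01" --pt "0.0048 0.024 0 -0.24 0.01" --pt "0.0069 0.0303 0 -0.31 0.01" --pt "0.0095 0.0365 0 -0.37 0.01" --pt "0.0125 0.0424 0 -0.44 0.01" --pt "0.0125 0.0424 0 -0.44 0.01"

```text
clock: 18.95
tcp_pos: [0.4507, -0.0419, 0.2248]
orientation: [-3.14, -0.082, 0.0]
contact_force: [-1.3, 0.3, 5.7]
grip_width: 0.0186
gripper_force: 38.7
```

```bash
python3 path.py .1010 .29
```

```text
yaw 0.135 rad 0.1011 F radial 1.3 F tang(+yaw) -0.5 Mz 0.25 z 0.2248
[[0.0002, 0.0016, 0, -0.02, 0.01], [0.0004, 0.0039, 0, -0.04, 0.01], [0.0007, 0.0062, 0, -0.06, 0.01], [0.001, 0.0085, 0, -0.09, 0.01], [0.0014, 0.0108, 0, -0.11, 0.01], [0.0018, 0.0131, 0, -0.13, 0.01], [0.0023, 0.0154, 0, -0.15, 0.01], [0.0023, 0.0154, 0, -0.15, 0.01]]
```

Request:
carry_out --pt "0.0002 0.0016 0 -0.02 0.01" --pt "0.0004 0.0039 0 -0.04 0.01" --pt "0.0007 0.0062 0 -0.06 0.01" --pt "0.001 0.0085 0 -0.09 0.01" --pt "0.0014 0.0108 0 -0.11 0.01" --pt "0.0018 0.0131 0 -0.13 0.01" --pt "0.0023 0.0157 0 -0.15 0.01" --pt "0.0023 0.0157 0 -0.15 0.01"

```text
clock: 19.75
tcp_pos: [0.4539, -0.0568, 0.2248]
orientation: [-3.125, -0.316, 0.0]
contact_force: [-2.8, 1.7, 7.3]
grip_width: 0.0193
gripper_force: 38.7
```

```bash
python3 path.py .1010 -.31;cat > rack.py <<'E'
from h import *
import sys
# white rack right end (columns) in the top view, and carton left edge, subpixel by mean row profile
f=r.grab_frame('top');cv2.imwrite(f'pics/t{sys.argv[1]}.png',f[:,:,::-1])
def end(f):
    p=f[202:206,255:300].min(2).mean(0);i=np.where(p>150)[0].max();return 255+i+(p[i]-150)/(p[i]-p[i+1])
for n in('top0','s1t','s2t'):print(n,end(cv2.imread(f'pics/{n}.png')).round(2),end=' ')
print('now',end(f[:,:,::-1]).round(2))
E
python3 rack.py 3
```

```text
yaw 0.286 rad 0.1008 F radial 2.2 F tang(+yaw) -2.4 Mz 0.3 z 0.2248
[[-0.0005, -0.006, 0, 0.06, 0.01], [-0.0001, -0.015, 0, 0.15, 0.01], [0.001, -0.024, 0, 0.24, 0.01], [0.0029, -0.0328, 0, 0.33, 0.01], [0.0056, -0.0414, 0, 0.42, 0.01], [0.0091, -0.0498, 0, 0.51, 0.01], [0.0133, -0.0578, 0, 0.6, 0.01], [0.0133, -0.0578, 0, 0.6, 0.01]]
top0 282.15 s1t 280.1 s2t 277.13 now 274.56
```

Request:
carry_out --pt "-0.0005 -0.006 0 0.06 0.01" --pt "-0.0001 -0.015 0 0.15 0.01" --pt "0.001 -0.024 0 0.24 0.01" --pt "0.0029 -0.033 0 0.33 0.01" --pt "0.0056 -0.0415 0 0.42 0.01" --pt "0.0091 -0.05 0 0.51 0.01" --pt "0.013 -0.0575 0 0.6 0.01" --pt "0.013 -0.0575 0 0.6 0.01"

```text
clock: 20.6
tcp_pos: [0.4552, 0.0035, 0.2248]
orientation: [-3.078, 0.624, 0.002]
contact_force: [-3.8, 3.0, 9.7]
grip_width: 0.0192
gripper_force: 39.1
```

```bash
python3 path.py .1010 .12; python3 rack.py 3r
```

```text
yaw -0.319 rad 0.1016 F radial 4.6 F tang(+yaw) -1.6 Mz 0.16 z 0.2248
[[0.0009, 0.0044, 0, -0.04, 0.01], [0.0019, 0.011, 0, -0.11, 0.01], [0.0032, 0.0175, 0, -0.18, 0.01], [0.005, 0.0239, 0, -0.24, 0.01], [0.0072, 0.0302, 0, -0.31, 0.01], [0.0099, 0.0363, 0, -0.37, 0.01], [0.0129, 0.0422, 0, -0.44, 0.01], [0.0129, 0.0422, 0, -0.44, 0.01]]
top0 282.15 s1t 280.1 s2t 277.13 now 276.09
```

Request:
carry_out --pt "0.0007 0.0044 0 -0.04 0.01" --pt "0.0018 0.011 0 -0.11 0.01" --pt "0.0031 0.0176 0 -0.18 0.01" --pt "0.0048 0.024 0 -0.24 0.01" --pt "0.007 0.0303 0 -0.31 0.01" --pt "0.0097 0.0364 0 -0.37 0.01" --pt "0.0127 0.0423 0 -0.44 0.01" --pt "0.0127 0.0423 0 -0.44 0.01"

```text
clock: 21.45
tcp_pos: [0.4506, -0.042, 0.2248]
orientation: [-3.14, -0.066, -0.001]
contact_force: [-1.2, 3.8, 4.9]
grip_width: 0.0191
gripper_force: 38.6
```

```bash
python3 path.py .1010 .29; python3 rack.py 4m
```

```text
yaw 0.136 rad 0.1012 F radial 0.7 F tang(+yaw) -3.9 Mz 0.49 z 0.2248
[[0.0003, 0.0015, 0, -0.02, 0.01], [0.0005, 0.0039, 0, -0.04, 0.01], [0.0008, 0.0062, 0, -0.06, 0.01], [0.0012, 0.0085, 0, -0.08, 0.01], [0.0016, 0.0108, 0, -0.11, 0.01], [0.002, 0.0131, 0, -0.13, 0.01], [0.0025, 0.0154, 0, -0.15, 0.01], [0.0025, 0.0154, 0, -0.15, 0.01]]
top0 282.15 s1t 280.1 s2t 277.13 now 273.09
```

Request:
carry_out --pt "0.0003 0.0016 0 -0.02 0.01" --pt "0.0005 0.0039 0 -0.04 0.01" --pt "0.0008 0.0062 0 -0.06 0.01" --pt "0.0012 0.0085 0 -0.09 0.01" --pt "0.0016 0.0108 0 -0.11 0.01" --pt "0.002 0.0131 0 -0.13 0.01" --pt "0.0025 0.0158 0 -0.15 0.01" --pt "0.0025 0.0158 0 -0.15 0.01"

```text
clock: 22.3
tcp_pos: [0.4539, -0.0571, 0.2248]
orientation: [-3.126, -0.301, -0.0]
contact_force: [-0.9, 4.6, 5.5]
grip_width: 0.0192
gripper_force: 38.5
```

```bash
python3 path.py .1010 -.31; python3 rack.py 4
```

```text
yaw 0.289 rad 0.1009 F radial -0.3 F tang(+yaw) -4.7 Mz 0.55 z 0.2248
[[-0.0004, -0.006, 0, 0.06, 0.01], [-0.0002, -0.0151, 0, 0.15, 0.01], [0.0009, -0.0241, 0, 0.24, 0.01], [0.0027, -0.033, 0, 0.33, 0.01], [0.0053, -0.0416, 0, 0.42, 0.01], [0.0087, -0.0501, 0, 0.51, 0.01], [0.0129, -0.0581, 0, 0.6, 0.01], [0.0129, -0.0581, 0, 0.6, 0.01]]
top0 282.15 s1t 280.1 s2t 277.13 now 272.12
```

```bash
cat > edge.py <<'E'
import cv2,numpy as np,glob,os
for n in['top0','s1t','s2t','t3','t3r','t4m','t4']+[x for x in('t5m','t5','t6m','t6') if os.path.exists(f'pics/{x}.png')]:
    f=cv2.imread(f'pics/{n}.png').astype(int)
    b=(f[:,:,2]-f[:,:,0])  # red-blue
    p=b[198:208,170:220].mean(0)
    print(n,p[:18].round().astype(int),'| R', f[198:208,205:225,2].mean(0).round().astype(int))
    g=f[195:210,205:245]; 
E
python3 edge.py
```

```text
top0 [-34 -35 -34 -27 -16  -8  -2  -2   1   1   0   0   0   0   0  -1   0   0] | R [226 226 226 226 226 226 226 214 163  84  33  23  25  45  75  91 100 105
 107 106]
s1t [-36 -38 -35 -28 -17  -9  -4  -2  -1   1   3  15  29  15   5   6   7   6] | R [212 213 210 192 154  97  45  28  24  26  49  84  99 102 106 110 112 113
 112 106]
s2t [-37 -38 -36 -29 -17 -10  -5  -1   6  26  37  18   7   8   8   7   7   9] | R [208 177 142  94  46  25  25  40  70 108 139 160 148 123 114 112 109  96
  74  62]
t3 [-38 -37 -36 -28 -17  -5  27  46  25  10   9   8   8   8   9  10   8   9] | R [130  58  25  23  26  55  98 126 153 180 192 189 159 124 108  86  65  57
  48  38]
t3r [-37 -37 -37 -28 -16  -4  28  46  26   9   8   9   8   8   9  10   9   8] | R [134  66  33  26  21  24  55 100 134 164 185 187 160 126 113 107  86  65
  58  49]
t4m [-37 -37 -36 -27   1  35  34  17   8   8   8   7   8   9   9   9   7   6] | R [ 33  23  25  50  90 119 142 168 188 194 196 188 155 104  68  58  49  36
  42  84]
t4 [-36 -37 -35  -7  33  30  15   9   8   8   7   9  10   9   9   7   6   5] | R [ 23  25  50  91 122 146 177 193 194 195 194 184 139  82  58  49  37  41
  86 140]
```

Edge positions show the carton reached the fence face (col ~173.5) only at the end of stroke 4, with no spring compression yet. On to stroke 5.

Request:
carry_out --pt "-0.0004 -0.006 0 0.06 0.01" --pt "-0.0002 -0.015 0 0.15 0.01" --pt "0.0009 -0.024 0 0.24 0.01" --pt "0.0027 -0.033 0 0.33 0.01" --pt "0.0053 -0.0415 0 0.42 0.01" --pt "0.0087 -0.05 0 0.5 0.01" --pt "0.0127 -0.0578 0 0.56 0.01" --pt "0.0127 -0.0578 0 0.56 0.01"

```text
clock: 23.15
tcp_pos: [0.4542, 0.0012, 0.2248]
orientation: [3.086, -0.584, -0.002]
contact_force: [-6.0, -1.0, 11.0]
grip_width: 0.0191
gripper_force: 39.3
```

```bash
python3 path.py .1010 .12; python3 rack.py 4r
```

```text
yaw -0.295 rad 0.1018 F radial 5.4 F tang(+yaw) 2.8 Mz -0.35 z 0.2248
[[0.0011, 0.0041, 0, -0.04, 0.01], [0.0019, 0.0104, 0, -0.1, 0.01], [0.0032, 0.0165, 0, -0.17, 0.01], [0.0048, 0.0226, 0, -0.23, 0.01], [0.0068, 0.0286, 0, -0.29, 0.01], [0.0091, 0.0344, 0, -0.35, 0.01], [0.0118, 0.0401, 0, -0.42, 0.01], [0.0118, 0.0401, 0, -0.42, 0.01]]
top0 282.15 s1t 280.1 s2t 277.13 now 273.09
```

Request:
carry_out --pt "-0.0004 -0.0024 0 0.0 0.01" --pt "-0.0004 -0.0024 0 0.0 0.01" --pt "0.0008 0.004 0 -0.07 0.01" --pt "0.002 0.0115 0 -0.14 0.01" --pt "0.0036 0.019 0 -0.22 0.01" --pt "0.006 0.0265 0 -0.3 0.01" --pt "0.009 0.034 0 -0.38 0.01" --pt "0.0118 0.0401 0 -0.45 0.01"

```text
clock: 24.0
tcp_pos: [0.4505, -0.0419, 0.2247]
orientation: [3.139, 0.124, -0.002]
contact_force: [-3.8, -2.0, 6.7]
grip_width: 0.0192
gripper_force: 38.9
```

```bash
python3 path.py .1010 .295; python3 rack.py 5m
```

```text
yaw 0.134 rad 0.1013 F radial 4.0 F tang(+yaw) 1.6 Mz -0.42 z 0.2247
[[0.0004, 0.0016, 0, -0.02, 0.01], [0.0005, 0.004, 0, -0.04, 0.01], [0.0008, 0.0065, 0, -0.06, 0.01], [0.001, 0.0089, 0, -0.09, 0.01], [0.0014, 0.0113, 0, -0.11, 0.01], [0.0018, 0.0137, 0, -0.14, 0.01], [0.0022, 0.0161, 0, -0.16, 0.01], [0.0022, 0.0161, 0, -0.16, 0.01]]
top0 282.15 s1t 280.1 s2t 277.13 now 270.56
```

Request:
carry_out --pt "0.0004 0.0016 0 0.02 0.01" --pt "0.0005 0.004 0 0.02 0.01" --pt "0.0008 0.0065 0 0 0.01" --pt "0.001 0.0089 0 -0.02 0.01" --pt "0.0014 0.0113 0 -0.05 0.01" --pt "0.0018 0.0137 0 -0.08 0.01" --pt "0.0022 0.0161 0 -0.11 0.01" --pt "0.0022 0.0161 0 -0.11 0.01"

```text
clock: 24.85
tcp_pos: [0.4537, -0.0561, 0.2247]
orientation: [-3.125, -0.297, 0.006]
contact_force: [-7.6, 1.5, 14.6]
grip_width: 0.0191
gripper_force: 39.6
```

```bash
python3 path.py .1010 -.31; python3 rack.py 5; python3 edge.py | tail -4
```

```text
yaw 0.278 rad 0.1008 F radial 7.0 F tang(+yaw) -3.4 Mz 0.34 z 0.2247
[[-0.0005, -0.0059, 0, 0.06, 0.01], [-0.0002, -0.0148, 0, 0.15, 0.01], [0.0009, -0.0237, 0, 0.24, 0.01], [0.0027, -0.0324, 0, 0.32, 0.01], [0.0053, -0.0409, 0, 0.41, 0.01], [0.0086, -0.0492, 0, 0.5, 0.01], [0.0127, -0.0571, 0, 0.59, 0.01], [0.0127, -0.0571, 0, 0.59, 0.01]]
top0 282.15 s1t 280.1 s2t 277.13 now 269.53
t5m [-36 -37 -36  -8  33  29  14   8   8   8   8   8  10   9   8   7   6   5] | R [ 23  24  50  91 120 146 177 193 195 195 183 137  82  57  48  48  70  92
 120 154]
t5 [-36 -37 -35  -9  33  30  14   9   8   8   7   8  11   9   8   8   5   6] | R [ 22  23  52  91 120 146 178 193 194 183 135  78  56  47  51  88 118 124
 133 158]
```

Request:
carry_out --pt "-0.0004 0.0015 0 -0.02 0.01" --pt "-0.0004 0.002 0 -0.02 0.01" --pt "-0.0008 -0.006 -0.0005 0.06 0.01" --pt "-0.0005 -0.018 -0.0005 0.17 0.01" --pt "0.0015 -0.03 -0.0005 0.29 0.01" --pt "0.0045 -0.0409 -0.0005 0.41 0.01" --pt "0.008 -0.0505 -0.0005 0.5 0.01" --pt "0.0122 -0.0578 -0.0005 0.58 0.01"

```text
clock: 25.7
tcp_pos: [0.4549, 0.0036, 0.2248]
orientation: [3.08, -0.616, -0.004]
contact_force: [-4.9, 0.2, 5.0]
grip_width: 0.0189
gripper_force: 38.6
```

```bash
python3 path.py .1012 .12; python3 rack.py 5r
```

```text
yaw -0.319 rad 0.1019 F radial 4.7 F tang(+yaw) 1.4 Mz 0.03 z 0.2248
[[0.001, 0.0044, 0, -0.04, 0.01], [0.0019, 0.011, 0, -0.11, 0.01], [0.0032, 0.0175, 0, -0.18, 0.01], [0.005, 0.024, 0, -0.24, 0.01], [0.0072, 0.0303, 0, -0.31, 0.01], [0.0098, 0.0364, 0, -0.37, 0.01], [0.0128, 0.0424, 0, -0.44, 0.01], [0.0128, 0.0424, 0, -0.44, 0.01]]
top0 282.15 s1t 280.1 s2t 277.13 now 270.29
```

Click 5 is confirmed (rest position 273.1→270.3 px) and the spring is loaded. Two more clicks to go, starting with stroke 6.

Request:
carry_out --pt "0.0005 0.0044 0 -0.04 0.01" --pt "0.0016 0.011 0 -0.11 0.01" --pt "0.0029 0.0175 0 -0.18 0.01" --pt "0.0047 0.024 0 -0.24 0.01" --pt "0.0069 0.0303 0 -0.31 0.01" --pt "0.0095 0.0364 0 -0.38 0.01" --pt "0.0125 0.0424 0 -0.45 0.01" --pt "0.0125 0.0424 0 -0.45 0.01"

```text
clock: 26.55
tcp_pos: [0.4506, -0.0415, 0.2248]
orientation: [-3.14, -0.092, 0.003]
contact_force: [-5.0, 1.3, 3.3]
grip_width: 0.0193
gripper_force: 38.4
```

```bash
python3 path.py .1012 .3
```

```text
yaw 0.131 rad 0.1012 F radial 4.8 F tang(+yaw) -1.8 Mz 0.02 z 0.2248
[[0.0001, 0.0017, 0, -0.02, 0.01], [0.0003, 0.0043, 0, -0.04, 0.01], [0.0006, 0.0068, 0, -0.07, 0.01], [0.0009, 0.0093, 0, -0.09, 0.01], [0.0013, 0.0119, 0, -0.12, 0.01], [0.0018, 0.0144, 0, -0.14, 0.01], [0.0023, 0.0169, 0, -0.17, 0.01], [0.0023, 0.0169, 0, -0.17, 0.01]]
```

Request:
carry_out --pt "0.0001 0.0017 0 -0.02 0.01" --pt "0.0003 0.0043 0 -0.04 0.01" --pt "0.0006 0.0068 0 -0.07 0.01" --pt "0.0009 0.0093 0 -0.09 0.01" --pt "0.0013 0.0119 0 -0.12 0.01" --pt "0.0018 0.0144 0 -0.14 0.01" --pt "0.0023 0.017 0 -0.17 0.01" --pt "0.0023 0.017 0 -0.17 0.01"

```text
clock: 27.35
tcp_pos: [0.454, -0.0579, 0.2248]
orientation: [-3.12, -0.359, 0.003]
contact_force: [-5.4, 0.8, 1.8]
grip_width: 0.0189
gripper_force: 38.3
```

```bash
python3 path.py .1012 -.31; python3 rack.py 6
```

```text
yaw 0.297 rad 0.1009 F radial 5.0 F tang(+yaw) -2.3 Mz -0.05 z 0.2248
[[-0.0004, -0.0061, 0, 0.06, 0.01], [0.0001, -0.0153, 0, 0.15, 0.01], [0.0015, -0.0244, 0, 0.24, 0.01], [0.0036, -0.0334, 0, 0.33, 0.01], [0.0066, -0.0421, 0, 0.42, 0.01], [0.0103, -0.0505, 0, 0.52, 0.01], [0.0148, -0.0586, 0, 0.61, 0.01], [0.0148, -0.0586, 0, 0.61, 0.01]]
top0 282.15 s1t 280.1 s2t 277.13 now 267.05
```

Request:
carry_out --pt "-0.0004 -0.006 0 0.06 0.01" --pt "0.0001 -0.0153 0 0.15 0.01" --pt "0.0015 -0.0244 0 0.24 0.01" --pt "0.0036 -0.0334 0 0.33 0.01" --pt "0.0066 -0.042 0 0.42 0.01" --pt "0.0103 -0.0505 0 0.52 0.01" --pt "0.0146 -0.0584 0 0.61 0.01" --pt "0.0146 -0.0584 0 0.61 0.01"

```text
clock: 28.2
tcp_pos: [0.4549, 0.0033, 0.2248]
orientation: [3.084, -0.595, -0.004]
contact_force: [-6.3, 1.4, 3.6]
grip_width: 0.0189
gripper_force: 38.6
```

```bash
python3 path.py .1012 .12; python3 rack.py 6r
```

```text
yaw -0.316 rad 0.1018 F radial 6.4 F tang(+yaw) 0.8 Mz -0.16 z 0.2248
[[0.0009, 0.0044, 0, -0.04, 0.01], [0.0017, 0.0109, 0, -0.11, 0.01], [0.003, 0.0175, 0, -0.17, 0.01], [0.0046, 0.0239, 0, -0.24, 0.01], [0.0067, 0.0301, 0, -0.31, 0.01], [0.0092, 0.0363, 0, -0.37, 0.01], [0.0121, 0.0422, 0, -0.44, 0.01], [0.0121, 0.0422, 0, -0.44, 0.01]]
top0 282.15 s1t 280.1 s2t 277.13 now 267.69
```

Request:
carry_out --pt "0.0004 0.0044 0 -0.04 0.01" --pt "0.0013 0.0109 0 -0.11 0.01" --pt "0.0026 0.0175 0 -0.17 0.01" --pt "0.0042 0.0239 0 -0.24 0.01" --pt "0.0063 0.0301 0 -0.31 0.01" --pt "0.0088 0.0363 0 -0.37 0.01" --pt "0.0117 0.0422 0 -0.44 0.01" --pt "0.0117 0.0422 0 -0.44 0.01"

```text
clock: 29.05
tcp_pos: [0.4504, -0.0415, 0.2249]
orientation: [-3.139, -0.094, 0.002]
contact_force: [-3.5, 2.9, -0.5]
grip_width: 0.019
gripper_force: 38.0
```

```bash
python3 path.py .1012 .3
```

```text
yaw 0.13 rad 0.1013 F radial 3.1 F tang(+yaw) -3.2 Mz -0.09 z 0.2249
[[0.0002, 0.0017, 0, -0.02, 0.01], [0.0004, 0.0043, 0, -0.04, 0.01], [0.0007, 0.0068, 0, -0.07, 0.01], [0.0011, 0.0094, 0, -0.09, 0.01], [0.0015, 0.0119, 0, -0.12, 0.01], [0.0019, 0.0145, 0, -0.14, 0.01], [0.0025, 0.017, 0, -0.17, 0.01], [0.0025, 0.017, 0, -0.17, 0.01]]
```

Request:
carry_out --pt "0.0002 0.0017 0 -0.02 0.01" --pt "0.0004 0.0043 0 -0.04 0.01" --pt "0.0007 0.0068 0 -0.07 0.01" --pt "0.0011 0.0094 0 -0.09 0.01" --pt "0.0015 0.0119 0 -0.12 0.01" --pt "0.0019 0.0145 0 -0.14 0.01" --pt "0.0025 0.0172 0 -0.17 0.01" --pt "0.0025 0.0172 0 -0.17 0.01"

```text
clock: 29.85
tcp_pos: [0.454, -0.058, 0.2248]
orientation: [-3.12, -0.36, 0.003]
contact_force: [-3.9, 4.3, -1.6]
grip_width: 0.019
gripper_force: 38.0
```

```bash
python3 path.py .1012 .2; python3 rack.py 7
```

```text
yaw 0.298 rad 0.101 F radial 2.5 F tang(+yaw) -5.2 Mz -0.12 z 0.2248
[[-0.0002, -0.001, 0, 0.01, 0.01], [-0.0003, -0.0025, 0, 0.02, 0.01], [-0.0003, -0.0039, 0, 0.04, 0.01], [-0.0003, -0.0054, 0, 0.05, 0.01], [-0.0003, -0.0069, 0, 0.07, 0.01], [-0.0002, -0.0084, 0, 0.08, 0.01], [-0.0002, -0.0099, 0, 0.1, 0.01], [-0.0002, -0.0099, 0, 0.1, 0.01]]
top0 282.15 s1t 280.1 s2t 277.13 now 263.81
```

Request:
carry_out --pt "-0.0002 -0.003 0 0.03 0.01" --pt "-0.0003 -0.006 0 0.06 0.01" --pt "-0.0003 -0.0099 0 0.1 0.01" --pt "0.0004 -0.016 0 0.16 0.01" --pt "0.0012 -0.021 0 0.21 0.01" --pt "0.0018 -0.025 0 0.25 0.01" --pt "0.0018 -0.025 0 0.25 0.01" --pt "0.0018 -0.025 0 0.25 0.01"

```text
clock: 30.7
tcp_pos: [0.4498, -0.0339, 0.225]
orientation: [3.141, -0.028, -0.002]
contact_force: [-5.9, 1.2, -5.2]
grip_width: 0.019
gripper_force: 37.7
```

```bash
python3 path.py .1012 .0; python3 rack.py 7r
```

```text
yaw 0.056 rad 0.1013 F radial 5.8 F tang(+yaw) -1.4 Mz 0.09 z 0.225
[[0.0001, -0.0006, 0, 0.01, 0.01], [0.0001, -0.0014, 0, 0.01, 0.01], [0.0, -0.0023, 0, 0.02, 0.01], [0.0, -0.0031, 0, 0.03, 0.01], [-0.0, -0.0039, 0, 0.04, 0.01], [-0.0, -0.0048, 0, 0.05, 0.01], [-0.0, -0.0056, 0, 0.06, 0.01], [-0.0, -0.0056, 0, 0.06, 0.01]]
top0 282.15 s1t 280.1 s2t 277.13 now 265.0
```

Click 7 is held: the rest position is 265.0 px, about 15 mm of spring. Letting go.

Request:
carry_out --pt "0 0 0 0 0.03" --pt "0 0 0 0 0.05" --pt "0 0 0 0 0.065" --pt "0 0 0 0 0.07" --pt "0 0 0 0 0.07" --pt "0 0 0 0 0.07" --pt "0 0 -0.01 0 0.07" --pt "0 0 -0.03 0 0.07"

```text
clock: 31.55
tcp_pos: [0.4499, -0.0342, 0.2553]
orientation: [3.141, -0.029, -0.004]
contact_force: [0.2, -0.2, -0.1]
grip_width: 0.0701
gripper_force: 0.0
```

Request:
carry_out --pt "0 0 -0.03 0 0.07" --pt "0 0 -0.06 0 0.07" --pt "0 0 -0.09 0 0.07" --pt "0 0 -0.11 0 0.07" --pt "0 0 -0.12 0 0.07" --pt "0 0 -0.12 0 0.07" --pt "0 0 -0.12 0 0.07" --pt "0 0 -0.12 0 0.07"

```text
clock: 32.35
tcp_pos: [0.4499, -0.034, 0.3744]
orientation: [3.141, -0.029, -0.003]
contact_force: [0.3, -0.8, 0.5]
grip_width: 0.07
gripper_force: 0.0
```

```bash
python3 rack.py 8; python3 - <<'E'
from h import *
t=cv2.imread('pics/t8.png');s=r.grab_frame('side')[:,:,::-1]
a=cv2.resize(t[165:290,150:310],(512,400),interpolation=cv2.INTER_CUBIC)
b=cv2.resize(s[140:250,220:340],(288,400),interpolation=cv2.INTER_CUBIC)
cv2.imwrite('pics/end.png',np.hstack([a,b]))
E
```

```text
top0 282.15 s1t 280.1 s2t 277.13 now 264.95
```

View pics/end.png

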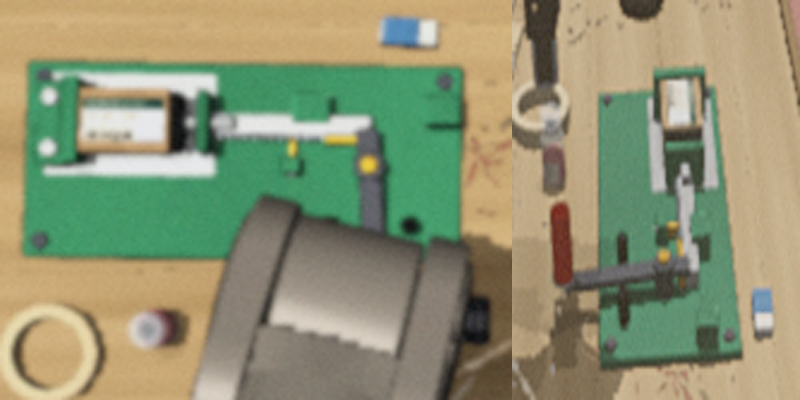

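The carton is clamped squarely between pad and fence, at (125,122) in the top crop. The lever is free, and the jar (155,328), tape roll (50,350) and eraser (408,32) haven't moved. Handing in.

```bash
python3 -c "
from bench import r
print(r.hand_in())"
```

```text
the job is handed in; nothing more can be done
None
```

The carton is clamped centred against the fence, two clicks past first contact (about 15 mm of the pad's 26 mm spring travel, measured from the pictures); the lever is released, the jar, tape roll and eraser weren't touched, and the job was handed in at about 32 s.

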